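Put the polishing jars back on their own stands

ROBOT

A 6-joint arm with a two-finger parallel gripper is mounted at the origin on the work surface. World frame = base frame: x ahead of the robot, y to its left, z up, the work surface at z = 0. Lengths are in m, angles in rad, forces in N, time in s.
With the tool pointing down it reaches from about 0.275 to 0.875 m from the base axis. Payload 12.5 kg.
Tool frame: the origin (TCP) lies at the very end of the fingers, on their centre line; the grasp point (between the pads) lies 19 mm behind it; z points along the fingers, y is the line along which they close (so a half turn about z gives the same grasp; the last joint's range is limited). The gripper opens to 85 mm and grips with 20 to 120 N. Pads are 22 mm wide; open, the fingers measure 114 mm over their backs; the gripper's body (76 mm by 85 mm) begins 54 mm behind the grasp point. The pads swing forward as they close: fully open they stand 13 mm farther back than shut.
Start: joints at [-1.258, 0.351, 1.652, -0, 1.139, -0.085], TCP at [0.213, -0.507, 0.231] pointing down, gripper open.
Joint ranges: [-2.75, 2.75], [-0.79, 2.1], [0.01, 2.65], [-1.57, 4.71], [0.07, 3.14], [-2.87, 2.87]. Speed limits (rad/s): [2.22, 2.22, 2.79, 3.14, 3.14, 3.14].

INTERFACE

Orientations are given as a 3x3 rotation matrix whose columns are the frame's x, y, z axes.
In Python, from bench import manip gives the robot as it stands. Calls block until the motion is done:
- manip.move_ptp(position, orientation): joint-space move of the TCP to a pose.
- manip.move_l(position, attitude=None, max_speed=0.15): straight line of the TCP; attitude=None keeps the orientation; max_speed is the mean speed in m/s.
- manip.move_j(angles): joint-space move.
- manip.set_gripper(opening, effort=None): opening from 0.0 (shut) to 1.0 (fully open); effort is the grip in N (None keeps the last); returns when the fingers have stopped.
- manip.dwell(seconds).
- manip.inverse_kinematics(position, orientation): joint angles nearest the present ones, or None.
- manip.grab_frame(name): name is "scene" or "side" or "wrist"; returns (picture, depth): 384x512x3 uint8, red, green, blue; 384x512 float32, m along the optical axis (not along the pixel's ray), 0 where there is no reading.
- manip.get_calibration(name): a dict with "camera_matrix" (3x3 intrinsics, pixels), "k1" (the pictures are not rectified: a ray, as slopes to the right and down, at radius r is drawn at 1 + k1 r^2 times it, then the intrinsics apply), "R" (3x3) and "t" (3): a world point X has camera coordinates R X + t. Camera axes: x right, y down, z forward; pixel columns grow to the right and rows downward; lengths in m; the calibration is good to about 2 mm. A picture is of the moment at which its call begins: read the wrist's pose just before it. get_calibration takes no time and is no camera call; for the wrist camera it gives the pose at the moment of the call.
A pose or a line that the arm cannot do raises manip.Unreachable and nothing moves.
- manip.sign_off(): hands the job in; it is judged then, once.
Trained networks look in the newest picture that a camera, given by its name, has taken for a name from the list of things; names that differ only in an ending like _2 or _b are one class to them, and where a whole thing is asked for, a point or a joint stands for the part that bears it (a point fixed in the world has none). Each returns a list of dicts, best first, with "confidence" (0 to 1); they miss things now and then, are a little off and sometimes report something else, mostly with a low value. They report only what shows in the picture. A call takes as long as a camera call. They do not tell look-alikes from the thing itself.
- manip.look_for(camera, name): "at" ([x, y, z] in m, in world coordinates, good to about 4 mm: the middle of the surface that is visible of it).
Readings, each from a call of its own:
- manip.current_time(): time.
- manip.current_qpos(): joint angles.
- manip.current_joint_vel(): joint speeds.
- manip.current_joint_torque(): joint torques, N m.
- manip.current_ee_pos(): TCP position.
- manip.current_tcp_rot(): TCP orientation.
- manip.current_force(): force on the tool from outside, world axes, zero at the start.
- manip.current_ft_torque(): the same for the moment, N m.
- manip.current_grip_width(): opening from 0.0 (shut) to 1.0 (fully open).
- manip.current_grip_force(): force on a finger pad.
Only numpy, scipy, OpenCV 4.12 (cv2) and the standard library are available. Lean on these libraries where they do the work, as an engineer would, in place of code of your own. Each camera call takes 0.05 s, during which the arm holds its last target. There are 200 camera calls.

TASK

On the optician's bench the three jars of polishing paste have been mixed up: each stands in a stand of the wrong colour. Put every jar upright into the well of the stand whose collar matches its lid; you may park a jar in the spare black stand on the way, which ends up empty again. Never stand a jar on the bare bench or tip it over, set the jars down gently instead of dropping them, and leave the spectacle case, the loupe and the spray bottle where they are.

Things in the scene. Friction and masses are not known exactly. Their poses are not given: they have to be found in the camera images.
- jar_red_center (a point): centre (half-way up) of the red-lidded jar of polishing paste: a closed upright cylinder 48 mm across and 64 mm high, white body with a thin red band, red screw lid 18 mm high of the same diameter; about 0.12 kg; z points up. It starts standing in a stand of another colour
- jar_yellow_center (a point): centre (half-way up) of the yellow-lidded jar of polishing paste: a closed upright cylinder 48 mm across and 64 mm high, white body with a thin yellow band, yellow screw lid 18 mm high of the same diameter; about 0.12 kg; z points up. It starts standing in a stand of another colour
- jar_blue_center (a point): centre (half-way up) of the blue-lidded jar of polishing paste: a closed upright cylinder 48 mm across and 64 mm high, white body with a thin blue band, blue screw lid 18 mm high of the same diameter; about 0.12 kg; z points up. It starts standing in a stand of another colour
- stand_red: round beech stand with a red collar, fixed to the bench: base 96 mm across, its well has a flat wooden floor 12 mm above the bench, 68 mm across and 8 mm deep, inside the red collar (outer diameter 90 mm, top 20 mm above the bench). Origin: centre of its underside, on the bench; z up. A jar standing in it has its centre 44 mm above the bench
- stand_yellow: round beech stand with a yellow collar, fixed to the bench: base 96 mm across, its well has a flat wooden floor 12 mm above the bench, 68 mm across and 8 mm deep, inside the yellow collar (outer diameter 90 mm, top 20 mm above the bench). Origin: centre of its underside, on the bench; z up. A jar standing in it has its centre 44 mm above the bench
- stand_blue: round beech stand with a blue collar, fixed to the bench: base 96 mm across, its well has a flat wooden floor 12 mm above the bench, 68 mm across and 8 mm deep, inside the blue collar (outer diameter 90 mm, top 20 mm above the bench). Origin: centre of its underside, on the bench; z up. A jar standing in it has its centre 44 mm above the bench
- stand_black: round beech stand with a black collar (the spare stand, empty at the start), fixed to the bench: base 96 mm across, its well has a flat wooden floor 12 mm above the bench, 68 mm across and 8 mm deep, inside the black collar (outer diameter 90 mm, top 20 mm above the bench). Origin: centre of its underside, on the bench; z up. A jar standing in it has its centre 44 mm above the bench
- case_center (a point): centre of the dark green closed spectacle case, 62 x 150 x 34 mm, loose, long side along its y axis; a bystander
- loupe_center (a point): centre of the small grey loupe with an aluminium rim and glass top, 50 mm across, 32 mm high, loose; a bystander
- spray_center (a point): point half-way up the white lens-spray bottle with green label and grey pump head, 52 mm across, 148 mm high, loose, its body centred on this point; a bystander
Things that resemble listed ones, but are neither listed nor needed, are in the scene too. What is shaped like the stand_blue but orange or pink is not meant.

How it is judged:
By the outcome, as a careful person would: the job done as asked, in the order asked, and still so for the second after the job is handed in, with the robot touching nothing.
It also fails if it takes over 112 s, if anything falls off the work surface, if the arm or the gripper's body presses on something with over 40 N, if the wrist force passes 120 N, or if a joint passes its speed limit or range.

## Working session

There is one attempt and no reset: what is moved stays moved. The work goes in short steps, each a Python script; the robot and the scene stay as the last script left them, time stands still between calls to the robot, and variables do not carry over. Pictures are saved under pics/ and viewed, at most 14 in all, crops included, and the job is handed in when it is done.

```bash
mkdir -p pics; ls; python3 - <<'E'
from bench import manip as m
import cv2,numpy as np
for n in("scene","side"):
    p,d=m.grab_frame(n); cv2.imwrite(f"pics/{n}0.png",p[:,:,::-1]); np.savez(f"{n}0.npz",p=p,d=d)
    c=m.get_calibration(n); print(n,c)
print(m.current_time())
E
```

```text
pics
scene {'camera_matrix': array([[456.89316247,   0.        , 251.32719961],
       [  0.        , 456.89316247, 189.96544809],
       [  0.        ,   0.        ,   1.        ]]), 'k1': -0.17003632421748466, 'R': array([[-0.1908628 ,  0.98143372,  0.01895391],
       [ 0.57476505,  0.12738764, -0.80834246],
       [-0.79574903, -0.14338846, -0.58840736]]), 't': array([ 0.07344781, -0.2520821 ,  1.75388989])}
side {'camera_matrix': array([[449.92266964,   0.        , 256.2861074 ],
       [  0.        , 449.92266964, 188.20860675],
       [  0.        ,   0.        ,   1.        ]]), 'k1': -0.08202089551532002, 'R': array([[-0.75062735, -0.66070435, -0.00532426],
       [-0.49137345,  0.5636011 , -0.66400747],
       [ 0.44171339, -0.49580597, -0.74770698]]), 't': array([0.44945167, 0.2875557 , 1.02719504])}
0.1
```

View pics/scene0.png

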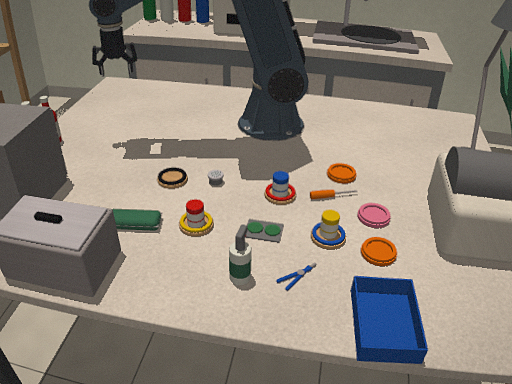

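View pics/side0.png

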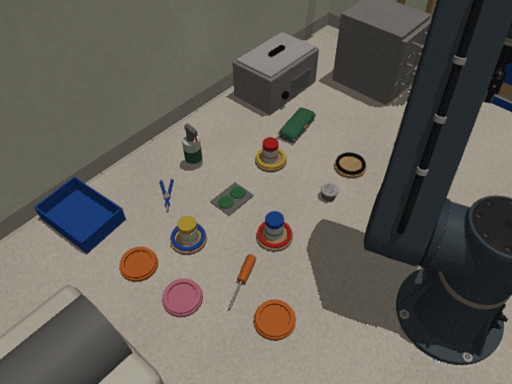

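The scene picture shows the blue-lid jar (280,184) in the red stand, the red-lid jar (195,212) in the yellow stand and the yellow-lid jar (330,222) in the blue stand. The empty black stand is at (172,177). The look-alikes are orange dishes at (342,172) and (378,250) and a pink one at (374,214); none of them has a red, yellow, blue or black collar. I'll confirm this in a crop and measure.

```bash
cat > h.py <<'E'
import numpy as np,cv2
from bench import manip as m
def cloud(p,d,c):
    K=c["camera_matrix"];h,w=d.shape
    uv=np.stack(np.meshgrid(np.arange(w),np.arange(h)),-1).reshape(-1,1,2).astype(float)
    r=cv2.undistortPoints(uv,K,np.array([c["k1"],0,0,0.]))[:,0]
    X=np.c_[r,np.ones(len(r))]*d.reshape(-1,1)
    return ((X-c["t"])@c["R"]).reshape(h,w,3)
def circ(P):
    # robust fit of circle
    from scipy.optimize import least_squares
    c0=np.median(P,0)
    s=least_squares(lambda q:np.hypot(P[:,0]-q[0],P[:,1]-q[1])-q[2],[*c0,.03],loss="soft_l1",f_scale=.002).x
    return s
def masks(p):
    H=cv2.cvtColor(p,cv2.COLOR_RGB2HSV).astype(int);h,s,v=H[...,0],H[...,1],H[...,2]
    sat=(s>130)&(v>50)
    return dict(red=sat&((h<5)|(h>172)),yellow=sat&(h>20)&(h<34),blue=sat&(h>100)&(h<125),black=(v<60))
E
python3 - <<'E'
from h import *
for n in("scene","side"):
    z=np.load(n+"0.npz");p,d=z["p"],z["d"];X=cloud(p,d,m.get_calibration(n));M=masks(p)
    wk=(d>0)&(X[...,0]>.25)&(X[...,0]<.9)&(abs(X[...,1])<.5)
    for k,a in M.items():
        zz=X[...,2]
        t=X[a&wk&(zz>.073)&(zz<.09)]; b=X[a&wk&(zz>.014)&(zz<.03)]
        for nm,q in(("lid",t),("collar",b)):
            if len(q)>15:
                s=circ(q[:,:2]); print(n,k,nm,len(q),((q.min(0)+q.max(0))/2).round(3),np.ptp(q,0).round(3),"fit",s.round(4),"medz",np.median(q[:,2]).round(3))
p=np.load("scene0.npz")["p"][150:270,140:410,::-1]
cv2.imwrite("pics/crop0.png",cv2.resize(p,None,fx=2.9,fy=2.9,interpolation=cv2.INTER_CUBIC))
for k in("case_center","loupe_center","spray_center","stand_black"):print(k,[(np.round(r["at"],3),round(r["confidence"],2)) for r in m.look_for("scene",k)[:2]])
E
```

```text
scene red lid 157 [ 0.64  -0.107  0.078] [0.043 0.045 0.009] fit [ 0.6413 -0.1066  0.0166] medz 0.078
scene red collar 177 [0.459 0.24  0.02 ] [0.098 0.367 0.012] fit [0.4489 0.1009 0.0399] medz 0.022
scene yellow lid 172 [0.606 0.253 0.078] [0.047 0.045 0.01 ] fit [0.6078 0.2527 0.017 ] medz 0.078
scene yellow collar 225 [0.638 0.06  0.022] [0.085 0.422 0.015] fit [ 0.6376 -0.1069  0.0394] medz 0.022
scene blue lid 124 [0.453 0.098 0.078] [0.043 0.043 0.01 ] fit [0.4538 0.098  0.0167] medz 0.079
scene blue collar 613 [0.738 0.314 0.022] [0.323 0.31  0.016] fit [0.6655 0.3848 0.1303] medz 0.022
scene black collar 236 [0.643 0.075 0.022] [0.492 0.778 0.016] fit [ 0.4462 -0.2429  0.0411] medz 0.02
side red lid 99 [ 0.635 -0.102  0.076] [0.043 0.049 0.005] fit [ 0.6347 -0.1039  0.0162] medz 0.075
side red collar 230 [0.446 0.103 0.019] [0.089 0.088 0.009] fit [0.446  0.1033 0.0395] medz 0.018
side yellow lid 157 [0.603 0.257 0.075] [0.046 0.045 0.004] fit [0.6039 0.2567 0.0157] medz 0.074
side yellow collar 169 [ 0.632 -0.175  0.019] [0.088 0.231 0.01 ] fit [ 0.6333 -0.1041  0.0398] medz 0.018
side blue lid 146 [0.449 0.102 0.076] [0.043 0.043 0.005] fit [0.4495 0.1018 0.0154] medz 0.075
side blue collar 552 [0.731 0.345 0.022] [0.336 0.261 0.016] fit [0.6537 0.3908 0.1373] medz 0.02
side black lid 170 [ 0.833 -0.376  0.081] [0.133 0.224 0.017] fit [ 0.845  -0.3622  0.0985] medz 0.08
side black collar 654 [ 0.648 -0.012  0.022] [0.503 0.975 0.016] fit [0.6658 0.0515 0.3651] medz 0.02
case_center [(array([ 0.686, -0.259,  0.033]), 0.83)]
loupe_center [(array([ 0.432, -0.103,  0.03 ]), 0.62)]
spray_center [(array([0.819, 0.055, 0.084]), 0.63), (array([ 0.661, -0.101,  0.058]), 0.61)]
stand_black [(array([ 0.663, -0.099,  0.013]), 0.57)]
```

View pics/crop0.png

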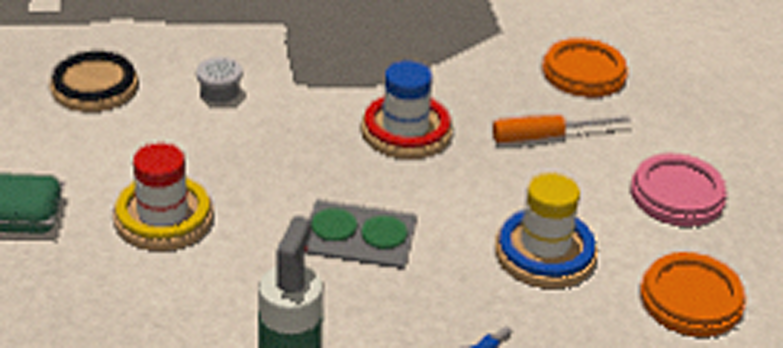

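The crop confirms it: blue jar in the red collar, red jar in the yellow collar, yellow jar in the blue collar, empty black collar at left. The orange and pink dishes are the distractors. Next I'll refine with wrist views above each stand.

```bash
cat >> h.py <<'E'
STAND=dict(red=[.4475,.102],yellow=[.6355,-.1055],blue=[.603,.256],black=[.4445,-.241])
def R_at(xy,off=0):
    a=np.arctan2(xy[1],xy[0])+off;c,s=np.cos(a),np.sin(a)
    return np.array([[c,s,0],[s,-c,0],[0,0,-1.]])
def wristfit(near,tag):
    c=m.get_calibration("wrist");p,d=m.grab_frame("wrist");X=cloud(p,d,c);cv2.imwrite(f"pics/w_{tag}.png",p[:,:,::-1])
    wk=(d>0)&(np.hypot(X[...,0]-near[0],X[...,1]-near[1])<.07);z=X[...,2];out={}
    for k,a in masks(p).items():
        for nm,lo,hi in(("lid",.065,.09),("collar",.012,.03)):
            q=X[a&wk&(z>lo)&(z<hi)]
            if len(q)>60: out[k,nm]=(len(q),((q.min(0)+q.max(0))/2).round(4)[:2],np.ptp(q,0).round(3)[:2],circ(q[:,:2]).round(4),np.median(q[:,2]).round(3))
    return out
E
python3 - <<'E'
from h import *
print(m.current_tcp_rot().round(2))
for k in("black","yellow","red","blue"):
    xy=STAND[k];b=np.array(xy)*(1-.09/np.hypot(*xy))
    try:
        m.move_ptp([*b,.27],R_at(b)); print(k,m.current_qpos().round(2),m.current_time())
        for kk,v in wristfit(xy,k).items():print(kk,*v)
    except m.Unreachable as e: print(k,e)
c=m.get_calibration("wrist");print((-c["R"].T@c["t"]).round(3),c["R"][2].round(2),m.current_ee_pos())
E
```

```text
[[ 0.92  0.39 -0.  ]
 [ 0.39 -0.92  0.  ]
 [ 0.   -0.   -1.  ]]
black [-0.61  0.06  1.92 -0.    1.16  1.46] 1.675
('black', 'collar') 1843 [ 0.4412 -0.2445] [0.087 0.087] [ 0.441  -0.2443  0.0391] 0.019
yellow [-0.25  0.32  1.6  -0.    1.23  1.49] 2.575
('red', 'lid') 1760 [ 0.6381 -0.1077] [0.046 0.046] [ 0.6384 -0.1076  0.0161] 0.075
('yellow', 'collar') 1928 [ 0.6363 -0.1085] [0.088 0.089] [ 0.6361 -0.1078  0.0394] 0.019
red [ 0.1  -0.04  2.02 -0.    1.16  1.44] 3.625
('red', 'collar') 1875 [0.4477 0.0997] [0.088 0.088] [0.448  0.0997 0.0392] 0.019
('blue', 'lid') 1543 [0.4514 0.0982] [0.045 0.045] [0.4504 0.0978 0.0155] 0.075
('black', 'lid') 75 [0.4505 0.1043] [0.047 0.035] [0.4514 0.0981 0.0234] 0.075
blue [ 0.32  0.34  1.57 -0.    1.23  1.49] 4.5333
('yellow', 'lid') 1786 [0.6051 0.2536] [0.046 0.046] [0.6052 0.2535 0.0162] 0.075
('blue', 'collar') 1251 [0.6099 0.2542] [0.087 0.086] [0.6099 0.2545 0.0392] 0.019
('black', 'collar') 121 [0.6048 0.2559] [0.079 0.086] [0.6046 0.252  0.0395] 0.018
[0.584 0.247 0.412] [-0.25 -0.11 -0.96] [0.51975137 0.21978638 0.27014541]
```

```bash
cat >> h.py <<'E'
STAND=dict(red=[.4480,.0998],yellow=[.6362,-.1080],blue=[.6095,.2543],black=[.4411,-.2444])
ZG,ZL=.034,.17
def pick(xy):
    R=R_at(xy);m.set_gripper(1.0);m.move_ptp([*xy,ZL],R);m.move_l([*xy,ZG],max_speed=.1)
    m.set_gripper(0.,30);print("grip",m.current_grip_width(),m.current_grip_force(),m.current_force().round(1))
    m.move_l([*xy,ZL],max_speed=.1);print("lifted",m.current_grip_width(),m.current_grip_force(),m.current_force().round(1))
def place(xy):
    m.move_l([*xy,ZL],R_at(xy),max_speed=.2);m.move_l([*xy,ZG+.01],max_speed=.1)
    f0=m.current_force()[2];z=ZG+.01
    while z>ZG-.004:
        z-=.001;m.move_l([*xy,z],max_speed=.02)
        f=m.current_force()[2]
        if abs(f-f0)>2.5:break
    print("down z",z,"dF",f-f0)
    m.set_gripper(1.0);m.dwell(.3);m.move_l([*xy,ZL],max_speed=.12)
def look(k):
    xy=STAND[k];b=np.array(xy)*(1-.09/np.hypot(*xy));m.move_ptp([*b,.27],R_at(b))
    for kk,v in wristfit(xy,k+"_"+str(int(m.current_time()))).items():print(k,kk,*v[:4])
E
python3 - <<'E'
from h import *
pick([.6382,-.1077]);place(STAND["black"]);look("black");print(m.current_time())
E
```

```text
grip 0.5502006888141341 31.068322509527206 [-1.   0.3  4.3]
lifted 0.5475740717963761 30.979382693767548 [-0.9 -0.1 -1.5]
down z 0.033999999999999996 dF 5.507875130406932
black ('red', 'lid') 1777 [ 0.4415 -0.2439] [0.046 0.046] [ 0.4414 -0.2441  0.0162]
black ('black', 'collar') 1873 [ 0.4411 -0.2445] [0.087 0.087] [ 0.4409 -0.2445  0.0391]
17.575
```

Red went into black within 1 mm. Doing the other three moves now.

```bash
python3 - <<'E'
from h import *
pick([.6052,.2536]);place(STAND["yellow"]);look("yellow");print(m.current_time())
E
python3 - <<'E'
from h import *
pick([.4509,.0980]);place(STAND["blue"]);look("blue");print(m.current_time())
pick([.4414,-.2440]);place(STAND["red"]);look("red");print(m.current_time())
E
```

```text
grip 0.5599124598544026 31.075835824012756 [-0.2  0.5  3.6]
lifted 0.5541149399569382 31.009697914123535 [ 0.1 -0.2 -1.2]
down z 0.033999999999999996 dF 4.963597465900335
yellow ('yellow', 'lid') 1829 [ 0.6363 -0.1077] [0.047 0.046] [ 0.6362 -0.1077  0.0164]
yellow ('yellow', 'collar') 1999 [ 0.6361 -0.1083] [0.089 0.089] [ 0.6359 -0.1079  0.0393]
31.725
grip 0.5533084716614021 30.290915966033936 [-1.  -0.7  6. ]
lifted 0.5517666429447099 30.970531851053238 [ 0.6 -0.2 -1.5]
down z 0.033999999999999996 dF 4.171601391656628
blue ('blue', 'lid') 1672 [0.6097 0.255 ] [0.045 0.044] [0.6097 0.2551 0.0157]
blue ('blue', 'collar') 1433 [0.6095 0.2543] [0.086 0.087] [0.6097 0.2544 0.0391]
blue ('black', 'collar') 124 [0.6047 0.2588] [0.078 0.081] [0.6048 0.2528 0.0387]
44.2
grip 0.5570930710755572 30.508243292570114 [-1.1  0.6  5.1]
lifted 0.554613348615075 30.97910910844803 [ 0.3  0.  -0.9]
down z 0.033999999999999996 dF 6.269414040332046
red ('red', 'lid') 1749 [0.4479 0.1001] [0.046 0.046] [0.4481 0.1001 0.0161]
red ('red', 'collar') 1863 [0.4481 0.0996] [0.088 0.088] [0.4481 0.0997 0.0392]
58.1
```

```bash
python3 - <<'E'
from h import *
m.move_j([-1.258,.351,1.652,0,1.139,-.085])
p,d=m.grab_frame("scene");cv2.imwrite("pics/end.png",p[:,:,::-1])
E
```

```text
(no output)
```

View pics/end.png

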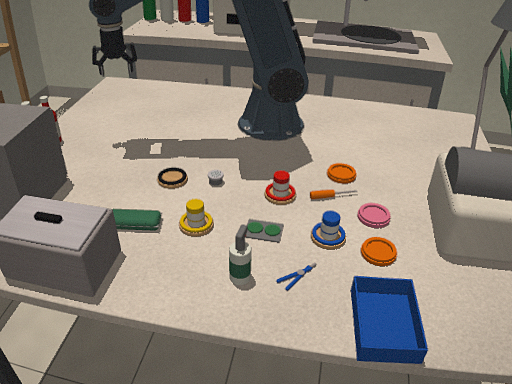

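The final picture shows red in red (281,185), yellow in yellow (196,214) and blue in blue (329,228). Black is empty (172,177) and the bystanders haven't moved.

```bash
python3 -c "
from bench import manip as m
print(m.sign_off(), m.current_time())"
```

```text
the job is handed in; nothing more can be done
the job is handed in; nothing more can be done
```

The job is handed in: each of the three jars stands upright in the stand matching its lid, the black spare stand is empty again, the case, loupe and spray bottle look unmoved, and the last jar was in place by 58 s of the allowed 112 s.

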